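# Index the fixture on by one division

## Robot

A 6-joint arm with a two-finger parallel gripper is mounted at the origin on the work surface. World frame = base frame: x ahead of the robot, y to its left, z up, the work surface at z = 0. Lengths are in m, angles in rad, forces in N, time in s.
With the tool pointing down it reaches from about 0.4 to 0.825 m from the base axis. Payload 7 kg.
Tool frame: the origin (TCP) lies at the very end of the fingers, on their centre line; the grasp point (between the pads) lies 19 mm behind it; y points along the fingers, x is the direction in which the jaws open and shut, and the axes are right-handed (so a half turn about y gives the same grasp; the last joint's range is limited). The gripper opens to 88 mm and grips with 3 to 60 N. Pads are 19 mm wide; open, the fingers measure 130 mm over their backs; the gripper's body (78 mm by 193 mm) begins 47 mm behind the grasp point.
Start: joints at [-1.033, 0.359, 0.012, 0, -1.224, -0.288], TCP at [0.167, -0.654, 0.227] pointing down, gripper open.
Joint ranges: [-3.07, 3.07], [-1.43, 2.12], [-1.02, 1.25], [-3.03, 1.67], [-3.05, -0], [-3.03, 3.03]. Speed limits (rad/s): [2.39, 2.39, 3.01, 3.14, 3.14, 3.14].

## Interface

Orientations are given as [roll, pitch, yaw] about the fixed x, y, z axes, in that order (R = Rz(yaw) Ry(pitch) Rx(roll)).
In Python, from station import arm gives the robot as it stands.
- The arm moves only by the tool move_arm, never from a script. Its arguments are lists of equal length, an entry for each row: "jaw": the closure, from 0 (fully open) to 1 (shut); "offset": the shift along the tool's x, y, z in m, a list of three; "roll": the turn about the tool's y in rad. In form: {"jaw": [jaw, ...], "offset": [[dx, dy, dz], ...], "roll": [roll, ...]}. A call has 1 to 5 rows; each row shifts and turns the commanded pose from where the row before left it, along the tool's axes as they then stand; what a row does not reach is not made up. A row lasts 1/8 s, in which the tool goes at most 62.5 mm and 10.7 degrees, less where a joint would pass 70% of its speed; a pose out of reach is approached as far as the arm can. A call is refused whole if a number of a shift passes 0.0625 or a number of a turn 0.188, either way. A call with a gripper value outside its range is refused whole. The fingers move at their own pace and stop on an object; "grip_force" is the grip in N (left out, the last holds). Time passes only in rows, so rows that do not move let the fingers close. It gives the time, the measured TCP pose, the force and the opening at its end, in the units of the state.
- arm.get_state(): the state, without advancing time (a new reading comes with each control period).
- arm.grab_frame(name): name is "side" or "top" or "wrist"; returns a dict with "pixels" (480x640x3 uint8, blue, green, red), "fovy" (degrees; the focal length in pixels is half the picture's height over the tangent of half this angle, whatever the lens; pixels are square), "cx", "cy" (the principal point, pixels), "dist_coeffs" ([k1, k2, p1, p2, k3] as OpenCV has them; the pictures are not rectified), "position" and "attitude" of the camera in the world; the wrist camera has in their place "hand_eye" (4x4, takes a point from camera to tool coordinates, whose origin is the TCP and whose axes are the tool frame's). Camera axes: x right, y down, z forward; pixel columns grow to the right and rows downward; lengths in m; the calibration is good to about 2 mm. A picture is of the moment at which its call begins: read the wrist's pose just before it. There is no depth.
- arm.job_done(): hands the job in, once; it reports no verdict.
Trained networks look in a picture, given as the dict that the camera call returned (one of the last four; its "shot" number tells which), for a name from the list of things; names that differ only in an ending like _2 or _b are one class to them, and where a whole thing is asked for, a point or a joint stands for the part that bears it (a point fixed in the world has none). Each returns a list of dicts, best first, with "p" (0 to 1); they miss things now and then, are a little off and sometimes report something else, mostly with a low value. They report only what shows in the picture. A call takes as long as a camera call.
- arm.recognise(picture, thing): "position" ([x, y, z] in m, in world coordinates, good to about 4 mm: the middle of the surface that is visible of it).
- arm.landmark_of(picture, thing): "position" ([x, y, z] in m, in world coordinates, good to about 4 mm: a listed point, or the origin of a listed thing).
The state is a dict: "t": time; "q": joint angles; "qd": joint speeds; "joint_efforts": joint torques, N m; "eef_pos": TCP position; "ee_rot": TCP orientation; "force": force on the tool from outside, world axes, zero at the start; "moment": the same for the moment, N m; "width": finger opening in m.
Only numpy, scipy, OpenCV 4.12 (cv2) and the standard library are available. Lean on these libraries where they do the work, as an engineer would, in place of code of your own. Each camera call takes 0.05 s, during which the arm holds its last target.

## Task

Index the green fixture on by one division: with a light push of the fingertips against the red handle, push the hand wheel round clockwise (seen from above) through exactly one full turn, so that the handle finishes where it started. Then take the hand away. Leave the two tool holders and the yellow oil bottle standing where they are.

Things in the scene. Friction and masses are not known exactly. Their poses are not given: they have to be found in the camera images.
- handle: upright red handle of the hand wheel, standing on the rim at the end of one spoke; the red sleeve spins freely on its own upright pin. Round, 22 mm in diameter (narrowing to 16 mm at the top), 56 mm tall. Origin at its centre, half-way up, 138 mm above the bench; top at 166 mm, foot of the red part at 110 mm on a thin steel stem. It travels on a horizontal circle of radius 70 mm about the wheel's axis.
- hub (a point): centre of the top of the hand wheel's hub, on the vertical wheel axis, 110 mm above the bench. The steel wheel lies level: rim circle of radius 70 mm (bar 14 mm thick, its top 107 mm above the bench), three spokes, hub 34 mm in diameter; nothing but the red handle stands higher than 110 mm over the wheel. It sits on a green gear housing fixed to the bench.
- wheel (a joint): angle of the hand wheel in rad, growing as it turns clockwise seen from above. It starts somewhere between -2.2 and 2.2 and one full turn adds 6.283; stops at -3 and 13 are never met in one clockwise turn. The drive is stiff and stays where it is left: about 4 N at the handle moves it. It turns the work plate by one eighth of a turn for each full turn.
- fixture: green indexing fixture bolted to the bench, base plate 160 x 360 x 16 mm. Origin on the wheel's axis at bench height, z up; the axis of the round work plate (124 mm in diameter, carrying a clamped metal tool body whose top is 124 mm above the bench, turning slowly with the wheel) lies 200 mm along its +y. The base plate reaches from 70 mm on the -y side to 290 mm on the +y side.
- holder_a: loose steel tool holder standing on the bench: turned body, largest diameter 76 mm, 88 mm tall, about 0.7 kg, with a dark nut band at the top. Origin at the centre of its underside, z up. To be left alone.
- holder_b: loose steel tool holder standing on the bench: turned body, largest diameter 76 mm, 88 mm tall, about 0.7 kg, with a brass-coloured nut band at the top. Origin at the centre of its underside, z up. To be left alone.
- oil: loose yellow plastic oil bottle with a red cap, 48 mm in diameter, 120 mm tall, about 0.2 kg, standing on the bench. Origin at the centre of its underside, z up. To be left alone.

How it is judged:
By the outcome, as a careful person would: the job done as asked, in the order asked, and still so for the second after the job is handed in, with the robot touching nothing.
It also fails if it takes over 54 s, if anything falls off the work surface, if the arm or the gripper's body presses on something with over 40 N, if the wrist force passes 120 N, or if a joint passes its speed limit or range.

## Working session

There is one attempt and no reset: what is moved stays moved. The work goes in short steps, Python scripts to look and compute and a tool call to move; the robot and the scene stay as the last step left them, time stands still between calls to the robot, and variables do not carry over. Pictures are saved under pics/ and viewed, and the job is handed in when it is done.

Besides the shell and the picture viewer there is one more tool, called after "Request:" as name(argument=value, ...) on one line, values as JSON. move_arm: Moves the arm, as the interface text tells. Its arguments: {"type":"object","properties":{"jaw":{"type":"array","items":{"type":"number"}},"offset":{"type":"array","items":{"type":"array","items":{"type":"number"}}},"roll":{"type":"array","items":{"type":"number"}},"grip_force":{"type":"number"}},"required":["jaw","offset","roll"]}

```bash
ls; mkdir -p pics; python3 - <<'E'
from station import arm
import cv2
s=arm.get_state();print({k:(v if not hasattr(v,'round') else v) for k,v in s.items()})
for n in ["top","side","wrist"]:
    f=arm.grab_frame(n);cv2.imwrite(f"pics/{n}0.png",f["pixels"])
    print(n,{k:v for k,v in f.items() if k!="pixels"})
    for th in ["handle","hub","fixture","holder_a","holder_b","oil"]:
        try:
            print(th,[(r["p"],r["position"]) for r in arm.landmark_of(f,th)][:3])
        except Exception as e: print(th,e)
E
```

```text
pics
{'t': 0.0, 'q': array([-1.03289619e+00,  3.59392395e-01,  1.10419404e-02, -3.64492758e-04,
       -1.22409754e+00, -2.88101590e-01]), 'qd': array([0.0001337 , 0.00058207, 0.0015238 , 0.00094884, 0.00048945,
       0.00104488]), 'joint_efforts': array([ 1.78894206e-03, -5.82718492e+01,  2.93050539e+01,  6.99776441e+00,
        6.57933037e-03, -1.67744938e-04]), 'eef_pos': array([ 0.16671855, -0.65357003,  0.22560918]), 'ee_rot': array([-1.57065551e+00, -1.68095953e-03,  1.82047062e+00]), 'force': array([-0.32615375, -0.56739372,  1.01793725]), 'moment': array([-0.03403837, -0.02225666, -0.01435781]), 'width': 0.08750491507978106}
top {'fovy': 48.864865960090896, 'cx': 317.2116366728282, 'cy': 244.4710375092607, 'dist_coeffs': array([0.04418351, 0.        , 0.        , 0.        , 0.        ]), 'position': array([0.54373327, 0.00823988, 0.99662588]), 'attitude': array([-3.07240635, -0.00807016, -1.60035573]), 'shot': 1}
handle [(0.69, [0.4819, -0.0286, 0.1422])]
hub [(0.57, [0.5553, -0.0503, 0.1128])]
fixture [(0.76, [0.5546, -0.0546, 0.0014])]
holder_a [(0.67, [0.5196, -0.2042, -
[... 730 characters left out ...]
0.5105, -0.2039, -0.0039]), (0.62, [0.7517, -0.0084, -0.0012])]
oil [(0.73, [0.6963, -0.1411, 0.0029])]
wrist {'fovy': 71.9016752495614, 'cx': 323.7591811717486, 'cy': 231.37839842057426, 'dist_coeffs': array([-0.01763133,  0.        ,  0.        ,  0.        ,  0.        ]), 'hand_eye': array([[ 9.99999595e-01,  6.27360097e-04, -6.45244617e-04,
         1.55665068e-04],
       [ 8.06395011e-04, -3.06308457e-01,  9.51931972e-01,
        -1.58197625e-01],
       [ 3.99560251e-04, -9.51932107e-01, -3.06308839e-01,
         8.37022095e-02],
       [ 0.00000000e+00,  0.00000000e+00,  0.00000000e+00,
         1.00000000e+00]]), 'shot': 3}
handle []
hub []
fixture []
holder_a []
holder_b []
oil []
```

View pics/top0.png

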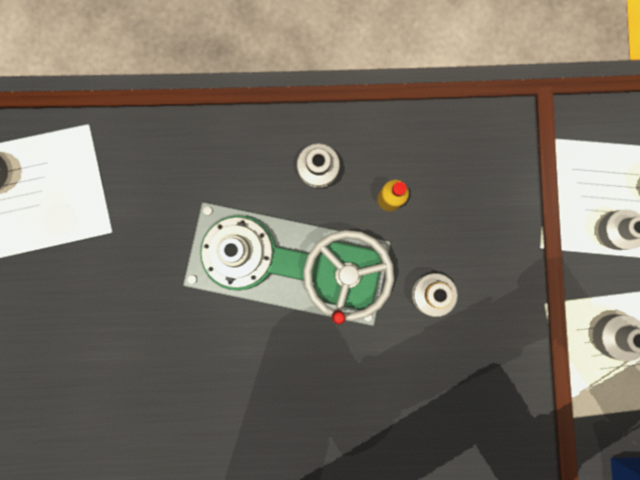

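View pics/side0.png

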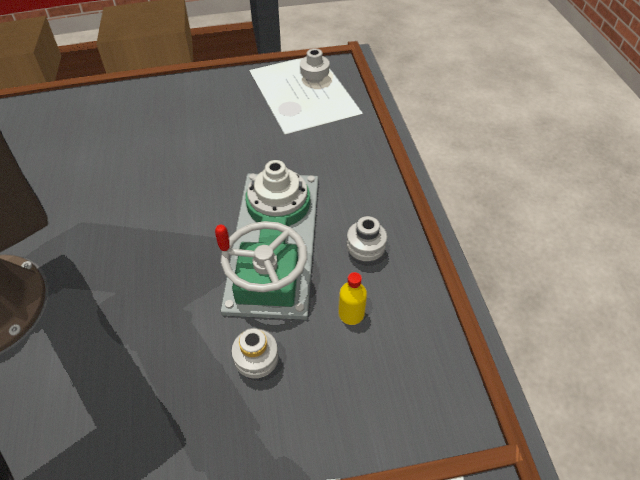

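```bash
cat > h.py <<'E'
import numpy as np,cv2
from scipy.spatial.transform import Rotation as R
def cam(f):
    fl=240/np.tan(np.radians(f["fovy"])/2)
    K=np.array([[fl,0,f["cx"]],[0,fl,f["cy"]],[0,0,1]])
    return K,R.from_euler('xyz',f["attitude"]).as_matrix(),np.array(f["position"]),np.array(f["dist_coeffs"])
def proj(f,P):
    K,A,t,d=cam(f); P=np.atleast_2d(P).astype(float)
    return cv2.projectPoints(P,cv2.Rodrigues(A.T)[0],-A.T@t,K,d)[0][:,0]
def ray(f,uv,z):
    K,A,t,d=cam(f)
    n=cv2.undistortPoints(np.array([[uv]],float),K,d)[0,0]
    v=A@np.array([n[0],n[1],1]); return t+v*(z-t[2])/v[2]
def red(f,win):
    b,g,r=[c.astype(int) for c in cv2.split(f["pixels"])]
    w=np.clip((r-np.maximum(b,g)-60)/80.,0,1)
    m=np.zeros_like(w);x0,y0,x1,y1=win;m[y0:y1,x0:x1]=1;w*=m
    y,x=np.mgrid[:480,:640]; return (w*x).sum()/w.sum(),(w*y).sum()/w.sum(),w.sum()
E
python3 - <<'E'
from station import arm
from h import *
a=np.linspace(0,2*np.pi,100)
hub=np.array([.5532,-.051])
for n,win in [("top",(320,300,360,335)),("side",(205,215,235,260))]:
    f=arm.grab_frame(n); print(n,red(f,win))
    u=red(f,win); print(ray(f,u[:2],.138),ray(f,u[:2],.16))
    print(arm.landmark_of(f,"handle"),arm.landmark_of(f,"hub"))
    p=f["pixels"].copy()
    x0,y0=proj(f,[*hub,.107])[0].astype(int)-80
    S=5
    p=cv2.resize(p[y0:y0+160,x0:x0+160],None,fx=3.7,fy=3.7,interpolation=cv2.INTER_CUBIC)
    for r,z in [(.077,.100),(.063,.1),(.017,.11)]:
        q=(proj(f,np.c_[hub[0]+r*np.cos(a),hub[1]+r*np.sin(a),0*a+z])-[x0,y0]+.5)*3.7
        cv2.polylines(p,[q.astype(int)],True,(255,0,255),1)
    cv2.imwrite(f"pics/ov_{n}.png",p)
E
```

```text
top (np.float64(338.3594509232264), np.float64(317.57531584062195), np.float64(102.9))
[ 0.48387827 -0.03104699  0.138     ] [ 0.4854119  -0.03004036  0.16      ]
[{'position': [0.4794, -0.0293, 0.1387], 'p': 0.44}] [{'position': [0.5527, -0.0498, 0.1112], 'p': 0.55}, {'position': [0.6948, -0.1395, -0.0022], 'p': 0.37}]
side (np.float64(221.30768701397017), np.float64(235.44325923886862), np.float64(181.6375))
[ 0.48194985 -0.02564532  0.138     ] [ 0.48387745 -0.04410469  0.16      ]
[{'position': [0.4843, -0.0309, 0.1402], 'p': 0.79}] [{'position': [0.5515, -0.0505, 0.1112], 'p': 0.6}]
```

View pics/ov_top.png

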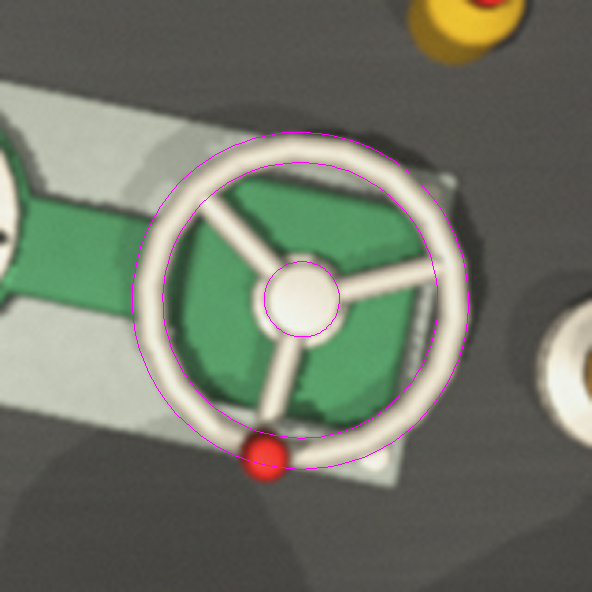

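View pics/ov_side.png

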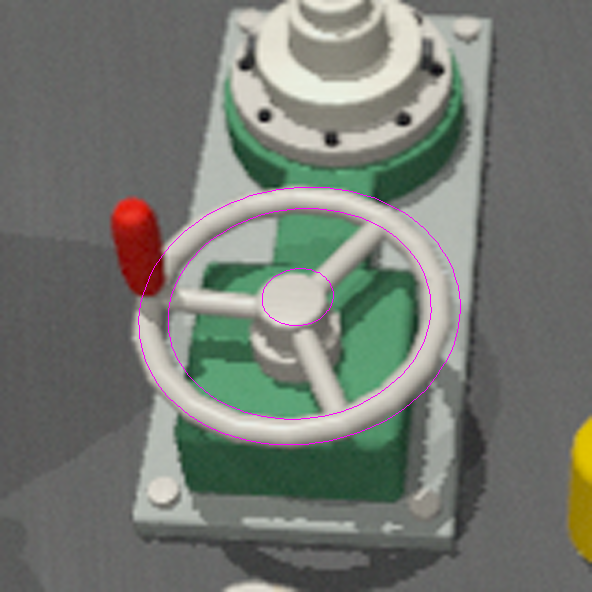

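```bash
cat >> h.py <<'E'
def rows(start,targets):
    """start/targets: (x,y,z,yaw); prints rows; returns commanded end. shift uses axes before the row's turn"""
    x,y,z,w=start; O=[];Ro=[]
    for X,Y,Z,W in targets:
        dx,dy=X-x,Y-y
        o=[dx*np.cos(w)+dy*np.sin(w), -(Z-z), -dx*np.sin(w)+dy*np.cos(w)]
        o=[round(v,4) for v in o]; r=round(-(W-w),3)
        O.append(o);Ro.append(r)
        x+=o[0]*np.cos(w)-o[2]*np.sin(w); y+=o[0]*np.sin(w)+o[2]*np.cos(w); z-=o[1]; w-=r
    return O,Ro,(x,y,z,w)
def show(start,T,k=5):
    O,Ro,e=rows(start,T)
    for i in range(0,len(O),k): print(str(O[i:i+k]).replace(" ",""),Ro[i:i+k])
    print("end",e)
E
python3 - <<'E'
from h import *
s=np.array([.167,-.654,.227,1.8205]); e=np.array([.474,-.066,.227,np.radians(335)])
N=23
show(s,[s+(e-s)*i/N for i in range(1,N+1)])
E
```

```text
[[np.float64(0.0215),np.float64(-0.0),np.float64(-0.0193)],[np.float64(0.0178),np.float64(-0.0),np.float64(-0.0226)],[np.float64(0.0135),np.float64(-0.0),np.float64(-0.0255)],[np.float64(0.009),np.float64(-0.0),np.float64(-0.0274)],[np.float64(0.004),np.float64(-0.0),np.float64(-0.0286)]] [np.float64(-0.175), np.float64(-0.175), np.float64(-0.175), np.float64(-0.175), np.float64(-0.175)]
[[np.float64(-0.001),np.float64(-0.0),np.float64(-0.0288)],[np.float64(-0.006),np.float64(-0.0),np.float64(-0.0282)],[np.float64(-0.0109),np.float64(-0.0),np.float64(-0.0267)],[np.float64(-0.0153),np.float64(-0.0),np.float64(-0.0245)],[np.float64(-0.0193),np.float64(-0.0),np.float64(-0.0213)]] [np.float64(-0.175), np.float64(-0.175), np.float64(-0.175), np.float64(-0.176), np.float64(-0.175)]
[[np.float64(-0.0228),np.float64(-0.0),np.float64(-0.0177)],[np.float64(-0.0256),np.float64(-0.0),np.float64(-0.0134)],[np.float64(-0.0274),np.float64(-0.0),np.float64(-0.0088)],[np.float64(-0.0286),np.float64(-0.0),np.float64(-0.0039)],[np.float64(-0.0288),np.float64(-0.0),np.float64(0.0012)]] [np.float64(-0.175), np.float64(-0.175), np.float64(-0.175), np.float64(-0.175), np.float64(-0.175)]
[[np.float64(-0.0282),np.float64(-0.0),np.float64(0.0061)],[np.float64(-0.0267),np.float64(-0.0),np.float64(0.011)],[np.float64(-0.0243),np.float64(-0.0),np.float64(0.0154)],[np.float64(-0.0213),np.float64(-0.0),np.float64(0.0195)],[np.float64(-0.0176),np.float64(-0.0),np.float64(0.0229)]] [np.float64(-0.175), np.float64(-0.175), np.float64(-0.175), np.float64(-0.175), np.float64(-0.175)]
[[np.float64(-0.0133),np.float64(-0.0),np.float64(0.0255)],[np.float64(-0.0087),np.float64(-0.0),np.float64(0.0275)],[np.float64(-0.0037),np.float64(-0.0),np.float64(0.0286)]] [np.float64(-0.175), np.float64(-0.175), np.float64(-0.175)]
end (np.float64(0.474010151651104), np.float64(-0.06605673457871399), np.float64(0.227), np.float64(5.846499999999997))
```

Request:
move_arm(jaw=[1,1,1,1,1], offset=[[0.0215,0,-0.0195],[0.018,0,-0.0225],[0.0135,0,-0.0255],[0.009,0,-0.0275],[0.004,0,-0.0285]], roll=[-0.175,-0.175,-0.175,-0.175,-0.175], grip_force=10)

```text
t: 1.98
eef_pos: [0.234, -0.5252, 0.2267]
ee_rot: [-1.571, 0.0, 2.701]
force: [0.8, -0.1, -0.2]
width: 0.0432
```

Request:
move_arm(jaw=[1,1,1,1,1], offset=[[-0.001,0,-0.029],[-0.006,0,-0.028],[-0.011,0,-0.0265],[-0.0155,0,-0.0245],[-0.0195,0,-0.0215]], roll=[-0.175,-0.175,-0.175,-0.175,-0.175])

```text
t: 2.6
eef_pos: [0.3012, -0.3974, 0.2268]
ee_rot: [-1.57, 0.0, -2.707]
force: [0.5, -0.5, 1.1]
width: 0.001
```

Request:
move_arm(jaw=[1,1,1,1,1], offset=[[-0.023,0,-0.0175],[-0.0255,0,-0.0135],[-0.0275,0,-0.009],[-0.0285,0,-0.004],[-0.029,0,0.001]], roll=[-0.175,-0.175,-0.175,-0.175,-0.175])

```text
t: 3.22
eef_pos: [0.3679, -0.2692, 0.2268]
ee_rot: [-1.57, -0.0, -1.832]
force: [0.1, 0.0, 0.7]
width: 0.0002
```

Request:
move_arm(jaw=[1,1,1,1,1], offset=[[-0.028,0,0.006],[-0.0265,0,0.011],[-0.0245,0,0.0155],[-0.0215,0,0.0195],[-0.0175,0,0.023]], roll=[-0.175,-0.175,-0.175,-0.175,-0.175])

```text
t: 3.85
eef_pos: [0.4348, -0.1413, 0.2268]
ee_rot: [-1.57, -0.0, -0.957]
force: [0.7, -0.3, -0.6]
width: 0.0006
```

Request:
move_arm(jaw=[1,1,1], offset=[[-0.0135,0,0.0255],[-0.0085,0,0.0275],[-0.0035,0,0.0285]], roll=[-0.175,-0.175,-0.175])

```text
t: 4.22
eef_pos: [0.475, -0.0649, 0.2268]
ee_rot: [-1.57, -0.0, -0.432]
force: [0.7, 0.1, 1.1]
width: 0.0005
```

Request:
move_arm(jaw=[1,1,1,1], offset=[[0,0.03,0],[0,0.03,0],[0,0.03,0],[0,0.014,0]], roll=[0,0,0,0])

```text
t: 4.72
eef_pos: [0.4739, -0.066, 0.1213]
ee_rot: [-1.572, 0.001, -0.438]
force: [-1.1, -0.4, 0.1]
width: 0.0005
```

```bash
python3 - <<'E'
from station import arm
from h import *
s=arm.get_state();print(s["t"],s["eef_pos"],s["ee_rot"],s["q"],s["force"])
for n in ["side","wrist"]:
    f=arm.grab_frame(n);cv2.imwrite(f"pics/{n}1.png",f["pixels"])
E
```

```text
4.725 [ 0.4738834  -0.06596781  0.12134183] [-1.57188085e+00  1.41360065e-03 -4.37596636e-01] [ 2.74066283e-01  1.36303227e-01 -5.54591592e-01 -1.32067586e-04
 -8.81680292e-01  2.43001457e+00] [-1.11070894 -0.44994395  0.07019826]
```

View pics/wrist1.png

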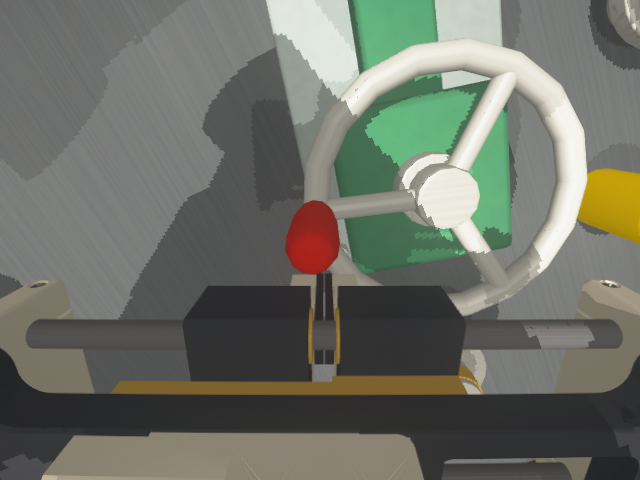

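View pics/side1.png

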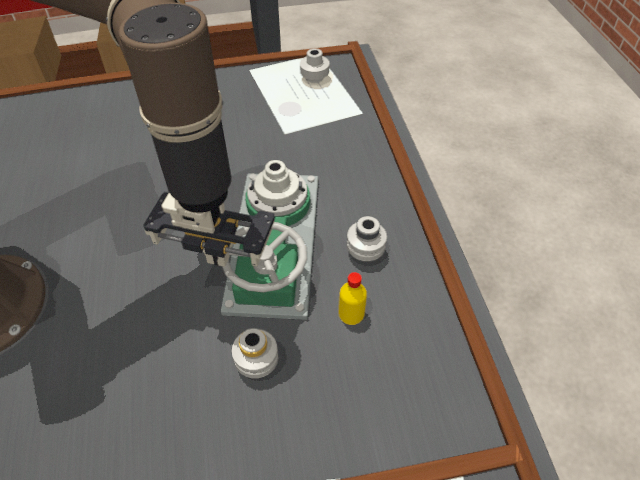

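Request:
move_arm(jaw=[1,1], offset=[[-0.002,0,0.006],[0,0,0.005]], roll=[0,0])

```text
t: 5.08
eef_pos: [0.4783, -0.0545, 0.1237]
ee_rot: [-1.57, -0.002, -0.437]
force: [-0.4, 0.0, -0.2]
width: 0.0006
```

Request:
move_arm(jaw=[1], offset=[[0,0,0.002]], roll=[0])

```text
t: 5.2
eef_pos: [0.479, -0.0527, 0.1233]
ee_rot: [-1.57, -0.001, -0.437]
force: [0.9, -0.1, 0.7]
width: 0.0004
```

Request:
move_arm(jaw=[1], offset=[[0,0,0.002]], roll=[0])

```text
t: 5.32
eef_pos: [0.4794, -0.0511, 0.1229]
ee_rot: [-1.57, -0.001, -0.437]
force: [-0.8, 0.2, 0.1]
width: 0.0006
```

Request:
move_arm(jaw=[1], offset=[[0,0,0.0015]], roll=[0])

```text
t: 5.45
eef_pos: [0.4795, -0.0503, 0.1227]
ee_rot: [-1.572, 0.0, -0.437]
force: [-2.3, -2.8, 2.6]
width: 0.0006
```

Request:
move_arm(jaw=[1], offset=[[0,0,0.0015]], roll=[0])

```text
t: 5.58
eef_pos: [0.4799, -0.049, 0.1225]
ee_rot: [-1.572, 0.001, -0.438]
force: [-1.4, -2.4, 2.3]
width: 0.0005
```

Request:
move_arm(jaw=[1], offset=[[0,0,0.0015]], roll=[0])

```text
t: 5.7
eef_pos: [0.4807, -0.0475, 0.1225]
ee_rot: [-1.571, 0.0, -0.438]
force: [-2.7, -2.8, 2.5]
width: 0.0002
```

```bash
cat >> h.py <<'E'
HUB=np.array([.5528,-.0505]);TH0=np.radians(163.6);RW=.070
def handle(phi): return HUB+RW*np.array([np.cos(TH0-phi),np.sin(TH0-phi)])
def nrm(w): return np.array([-np.sin(w),np.cos(w)])
from scipy.optimize import brentq
def phi_of(p,w,d=.0205,g=0): return brentq(lambda f:(handle(f)-np.array(p[:2]))@nrm(w)-d,g-.7,g+.7)
def yawp(phi): 
    w=TH0-phi+np.pi
    return max(np.radians(27),min(np.radians(335),w))
def tgt(phi,z=.1225,d=.0205):
    w=yawp(phi);h=handle(phi)-d*nrm(w);return (h[0],h[1],z,w)
def plan(p,yaw,phi1,step=6,g=0):
    p0=phi_of(p,yaw,g=g);print("phi now",np.degrees(p0))
    n=int(np.ceil((np.radians(phi1)-p0)/np.radians(step)))
    ph=[p0+(np.radians(phi1)-p0)*(i+1)/n for i in range(n)]
    show((p[0],p[1],p[2],yaw),[tuple(map(float,tgt(f))) for f in ph])
E
sed -i 's/o=\[round(v,4)/o=[round(float(v)*2,3)\/2/; s/r=round(-(W-w),3)/r=round(float(w-W),3)/' h.py
python3 - <<'E'
from h import *
plan((.4805,-.0475,.1225),2*np.pi-.438,120)
E
```

```text
phi now 2.5879415260695935
[[-0.003,-0.0,0.007],[-0.002,-0.0,0.0075],[-0.0015,-0.0,0.007],[-0.002,-0.0,0.0075],[-0.0015,-0.0,0.007]] [-0.002, 0.1, 0.103, 0.102, 0.103]
[[-0.002,-0.0,0.0075],[-0.0015,-0.0,0.0075],[-0.002,-0.0,0.007],[-0.0015,-0.0,0.0075],[-0.0015,-0.0,0.007]] [0.102, 0.103, 0.102, 0.103, 0.102]
[[-0.002,-0.0,0.0075],[-0.0015,-0.0,0.007],[-0.002,-0.0,0.0075],[-0.0015,-0.0,0.007],[-0.002,-0.0,0.0075]] [0.102, 0.103, 0.102, 0.103, 0.102]
[[-0.0015,-0.0,0.007],[-0.002,-0.0,0.0075],[-0.0015,-0.0,0.007],[-0.002,-0.0,0.0075],[-0.0015,-0.0,0.007]] [0.103, 0.102, 0.103, 0.102, 0.103]
end (np.float64(0.5891530860806399), np.float64(0.012746744737235569), 0.1225, 3.9021853071795856)
```

Request:
move_arm(jaw=[1,1,1,1,1], offset=[[-0.003,0,0.007],[-0.002,0,0.0075],[-0.0015,0,0.007],[-0.002,0,0.0075],[-0.0015,0,0.007]], roll=[0,0.1,0.103,0.102,0.103])

```text
t: 6.32
eef_pos: [0.4911, -0.0114, 0.1224]
ee_rot: [-1.571, 0.0, -0.849]
force: [-1.3, -2.6, 1.1]
width: 0.0003
```

```bash
python3 - <<'E'
from station import arm
from h import *
s=arm.get_state();print(s["t"],s["eef_pos"],s["ee_rot"],s["q"],s["force"],s["moment"])
print(tgt(np.radians(2.588+5*5.87)))
f=arm.grab_frame("wrist");cv2.imwrite(f"pics/wrist2.png",f["pixels"])
E
```

```text
6.325 [ 0.49110651 -0.01144424  0.122357  ] [-1.57142848e+00  4.89966140e-04 -8.49042865e-01] [ 3.77604159e-01  1.55385944e-01 -5.27941839e-01 -3.19539729e-04
 -8.88228971e-01  1.91514744e+00] [-1.30152748 -2.57206384  1.12161927] [-1.0555134   0.90306486 -0.00206699]
(np.float64(0.49095342473857617), np.float64(-0.011831522806903177), 0.1225, np.float64(5.439528053350568))
```

View pics/wrist2.png

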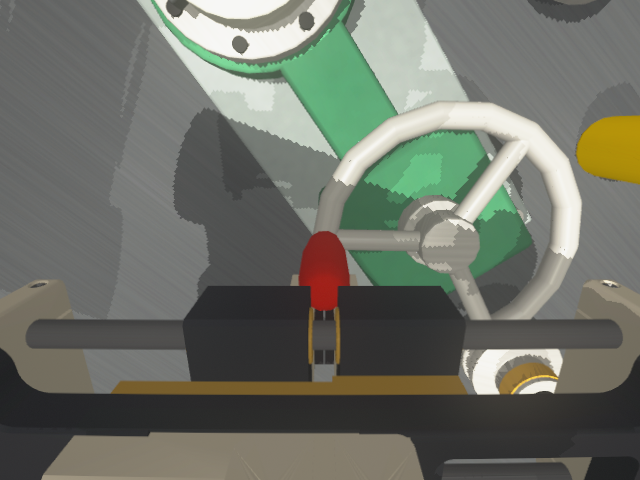

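Request:
move_arm(jaw=[1,1,1,1,1], offset=[[-0.002,0,0.0075],[-0.0015,0,0.0075],[-0.002,0,0.007],[-0.0015,0,0.0075],[-0.0015,0,0.007]], roll=[0.102,0.103,0.102,0.103,0.102])

```text
t: 7.0
eef_pos: [0.518, 0.0136, 0.1223]
ee_rot: [-1.572, 0.0, -1.359]
force: [-2.9, -1.9, 3.6]
width: 0.0006
```

Request:
move_arm(jaw=[1,1,1,1,1], offset=[[-0.002,0,0.0075],[-0.0015,0,0.007],[-0.002,0,0.0075],[-0.0015,0,0.007],[-0.002,0,0.0075]], roll=[0.102,0.103,0.102,0.103,0.102])

```text
t: 7.62
eef_pos: [0.554, 0.023, 0.1223]
ee_rot: [-1.572, -0.0, -1.871]
force: [-3.9, -0.5, 2.9]
width: 0.0005
```

Request:
move_arm(jaw=[1,1,1,1,1], offset=[[-0.0015,0,0.007],[-0.002,0,0.0075],[-0.0015,0,0.007],[-0.002,0,0.0075],[-0.0015,0,0.007]], roll=[0.103,0.102,0.103,0.102,0.103])

```text
t: 8.25
eef_pos: [0.5898, 0.0136, 0.1223]
ee_rot: [-1.572, 0.0, -2.384]
force: [-3.1, 1.7, 2.4]
width: 0.0
```

```bash
python3 - <<'E'
from station import arm
from h import *
s=arm.get_state();print(s["t"],s["eef_pos"],s["ee_rot"],s["q"],s["force"])
plan(s["eef_pos"],s["ee_rot"][2]+2*np.pi,230,g=np.radians(120))
f=arm.grab_frame("wrist");cv2.imwrite(f"pics/wrist3.png",f["pixels"])
E
```

```text
8.25 [0.58978454 0.013614   0.12232091] [-1.57171959e+00  4.79227486e-04 -2.38417455e+00] [ 0.35351115  0.30800372 -0.31773411 -0.00127987 -0.94498107  0.40465682] [-3.12323052  1.70388044  2.4314376 ]
phi now 119.64991613024243
[[-0.0005,-0.0,0.007],[-0.002,-0.0,0.0075],[-0.0015,-0.0,0.007],[-0.002,-0.0,0.007],[-0.0015,-0.0,0.0075]] [0.092, 0.101, 0.101, 0.102, 0.101]
[[-0.002,-0.0,0.007],[-0.0015,-0.0,0.0075],[-0.0015,-0.0,0.007],[-0.002,-0.0,0.007],[-0.0015,-0.0,0.0075]] [0.102, 0.101, 0.101, 0.102, 0.101]
[[-0.002,-0.0,0.007],[-0.0015,-0.0,0.0075],[-0.002,-0.0,0.007],[-0.0015,-0.0,0.007],[-0.0015,-0.0,0.0075]] [0.101, 0.102, 0.101, 0.101, 0.102]
[[-0.002,-0.0,0.007],[-0.0015,-0.0,0.007],[-0.002,-0.0,0.0075],[-0.0015,-0.0,0.007]] [0.101, 0.102, 0.101, 0.101]
end (np.float64(0.5996749236739464), np.float64(-0.1063349173795476), np.float64(0.12232091475410428), np.float64(1.9830107526383185))
```

View pics/wrist3.png

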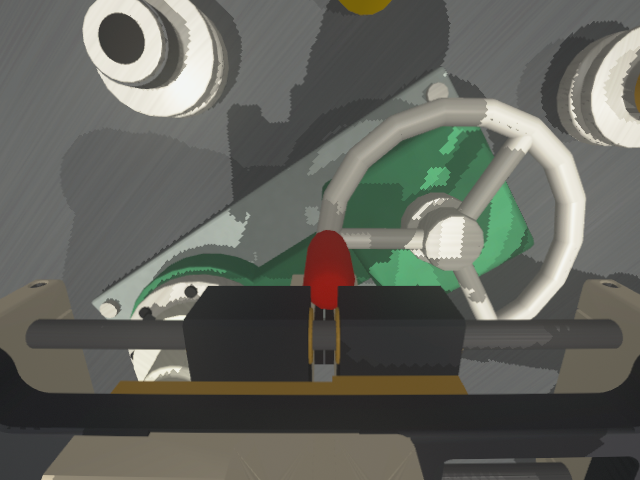

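Request:
move_arm(jaw=[1,1,1,1,1], offset=[[-0.0005,0,0.007],[-0.002,0,0.0075],[-0.0015,0,0.007],[-0.002,0,0.007],[-0.0015,0,0.0075]], roll=[0.092,0.101,0.101,0.102,0.101])

```text
t: 8.93
eef_pos: [0.6152, -0.0126, 0.1222]
ee_rot: [-1.572, 0.0, -2.88]
force: [-0.9, 2.8, 1.2]
width: 0.0006
```

Request:
move_arm(jaw=[1,1,1,1,1], offset=[[-0.002,0,0.007],[-0.0015,0,0.0075],[-0.0015,0,0.007],[-0.002,0,0.007],[-0.0015,0,0.0075]], roll=[0.102,0.101,0.101,0.102,0.101])

```text
t: 9.55
eef_pos: [0.6263, -0.0474, 0.1224]
ee_rot: [-1.573, 0.001, 2.897]
force: [0.1, 3.8, -0.5]
width: 0.0004
```

Request:
move_arm(jaw=[1,1,1,1,1], offset=[[-0.002,0,0.007],[-0.0015,0,0.0075],[-0.002,0,0.007],[-0.0015,0,0.007],[-0.0015,0,0.0075]], roll=[0.101,0.102,0.101,0.101,0.102])

```text
t: 10.18
eef_pos: [0.619, -0.0831, 0.1224]
ee_rot: [-1.574, 0.001, 2.39]
force: [1.3, 4.0, -0.9]
width: 0.0001
```

Request:
move_arm(jaw=[1,1,1,1], offset=[[-0.002,0,0.007],[-0.0015,0,0.007],[-0.002,0,0.0075],[-0.0015,0,0.007]], roll=[0.101,0.102,0.101,0.101])

```text
t: 10.68
eef_pos: [0.6013, -0.1062, 0.1225]
ee_rot: [-1.574, 0.0, 1.985]
force: [2.5, 1.8, -2.6]
width: 0.0005
```

```bash
python3 - <<'E'
from station import arm
from h import *
s=arm.get_state();print(s["t"],s["eef_pos"],s["ee_rot"],s["q"],s["force"])
plan(s["eef_pos"],s["ee_rot"][2],338,g=np.radians(230))
f=arm.grab_frame("wrist");cv2.imwrite(f"pics/wrist4.png",f["pixels"])
E
```

```text
10.675 [ 0.60130708 -0.10621018  0.12249761] [-1.57408831e+00  1.88335579e-04  1.98470635e+00] [ 1.44235984e-01  3.36965764e-01 -2.73865358e-01 -8.50967064e-04
 -9.56742197e-01 -1.30063278e+00] [ 2.52988558  1.81403271 -2.56846758]
phi now 228.65298157285193
[[-0.001,-0.0,0.007],[-0.0015,-0.0,0.007],[-0.002,-0.0,0.0075],[-0.0015,-0.0,0.007],[-0.0015,-0.0,0.007]] [0.079, 0.1, 0.101, 0.1, 0.101]
[[-0.002,-0.0,0.007],[-0.0015,-0.0,0.0075],[-0.002,-0.0,0.007],[-0.0015,-0.0,0.007],[-0.0015,-0.0,0.007]] [0.1, 0.101, 0.1, 0.101, 0.1]
[[-0.002,-0.0,0.0075],[-0.0015,-0.0,0.007],[-0.002,-0.0,0.007],[-0.0015,-0.0,0.007],[-0.002,-0.0,0.0075]] [0.1, 0.101, 0.1, 0.101, 0.1]
[[0.0,-0.0,0.007],[0.001,-0.0,0.007],[0.0015,-0.0,0.0065],[0.002,-0.0,0.007]] [0.028, 0.0, 0.0, 0.0]
end (np.float64(0.49219677787462546), np.float64(-0.07553735997656232), np.float64(0.12249761485967839), np.float64(0.4717063529860651))
```

View pics/wrist4.png

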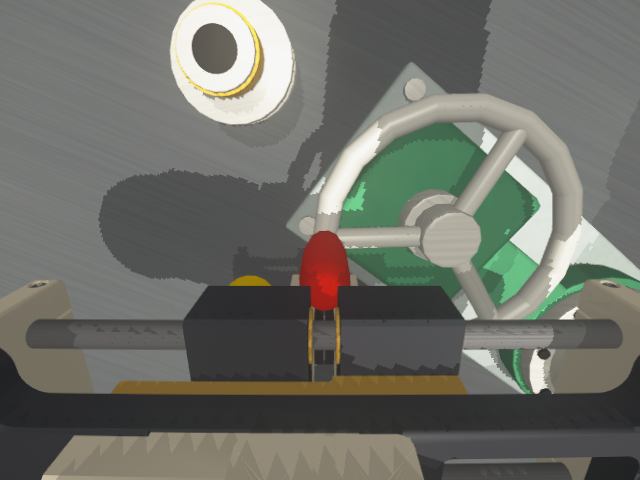

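Request:
move_arm(jaw=[1,1,1,1,1], offset=[[-0.001,0,0.007],[-0.0015,0,0.007],[-0.002,0,0.0075],[-0.0015,0,0.007],[-0.0015,0,0.007]], roll=[0.079,0.1,0.101,0.1,0.101])

```text
t: 11.35
eef_pos: [0.5686, -0.1222, 0.1227]
ee_rot: [-1.573, -0.0, 1.505]
force: [3.3, -2.0, -2.4]
width: 0.0004
```

Request:
move_arm(jaw=[1,1,1,1,1], offset=[[-0.002,0,0.007],[-0.0015,0,0.0075],[-0.002,0,0.007],[-0.0015,0,0.007],[-0.0015,0,0.007]], roll=[0.1,0.101,0.1,0.101,0.1])

```text
t: 11.98
eef_pos: [0.532, -0.1212, 0.1226]
ee_rot: [-1.572, -0.001, 1.003]
force: [2.6, -2.4, -2.5]
width: 0.0007
```

```bash
python3 - <<'E'
from station import arm
from h import *
s=arm.get_state();print(s["t"],s["eef_pos"],s["ee_rot"],s["q"],s["force"])
plan(s["eef_pos"],s["ee_rot"][2],344,g=np.radians(290))
E
```

```text
11.975 [ 0.53203405 -0.12124722  0.12263049] [-1.57248682e+00 -8.28040637e-04  1.00272084e+00] [ 1.35438524e-01  2.39284048e-01 -4.16452933e-01  5.83887436e-04
 -9.13234645e-01 -2.27466748e+00] [ 2.57322811 -2.40041525 -2.46082164]
phi now 286.10055753582895
[[-0.001,0.0,0.007],[-0.0015,0.0,0.0075],[-0.002,0.0,0.007],[-0.0015,0.0,0.007],[-0.0015,0.0,0.0075]] [0.1, 0.101, 0.101, 0.101, 0.101]
[[-0.0005,0.0,0.007],[0.001,0.0,0.007],[0.0015,0.0,0.007],[0.0025,0.0,0.0065],[0.003,0.0,0.0065]] [0.027, 0.0, 0.0, 0.0, 0.0]
end (np.float64(0.492296294529012), np.float64(-0.0681014340528054), np.float64(0.12263048613455686), np.float64(0.47172084385879653))
```

Request:
move_arm(jaw=[1,1,1,1,1], offset=[[-0.001,0,0.007],[-0.0015,0,0.0075],[-0.002,0,0.007],[-0.0015,0,0.007],[-0.0015,0,0.0075]], roll=[0.1,0.101,0.101,0.101,0.101])

```text
t: 12.6
eef_pos: [0.5005, -0.1018, 0.1225]
ee_rot: [-1.571, -0.0, 0.499]
force: [0.9, -3.2, -1.3]
width: 0.0003
```

Request:
move_arm(jaw=[1,1,1,1,1], offset=[[-0.0005,0,0.007],[0.001,0,0.007],[0.0015,0,0.007],[0.0025,0,0.0065],[0.003,0,0.0065]], roll=[0.027,0,0,0,0])

```text
t: 13.22
eef_pos: [0.4915, -0.0677, 0.1225]
ee_rot: [-1.571, 0.0, 0.471]
force: [-0.1, -2.8, -0.8]
width: 0.0003
```

```bash
python3 - <<'E'
from station import arm
from h import *
s=arm.get_state();print(s["t"],s["eef_pos"],s["ee_rot"],s["q"],s["force"])
plan(s["eef_pos"],s["ee_rot"][2],356,g=np.radians(340),step=3)
for n in ["side","wrist","top"]:
    f=arm.grab_frame(n);cv2.imwrite(f"pics/{n}5.png",f["pixels"])
E
```

```text
13.225 [ 0.49152494 -0.06769063  0.1225457 ] [-1.57082761e+00  2.60462201e-05  4.71280218e-01] [ 2.60079926e-01  1.62631866e-01 -5.18404381e-01  4.63933761e-05
 -8.89778991e-01 -2.93042157e+00] [-0.10006899 -2.81855843 -0.75819472]
phi now 344.7283266935104
[[0.0025,0.0,0.003],[0.0015,0.0,0.003],[0.002,0.0,0.0025],[0.0025,0.0,0.003]] [0.0, 0.0, 0.0, 0.0]
end (np.float64(0.4938770247268101), np.float64(-0.053585040796200856), np.float64(0.12254569898694012), np.float64(0.47128021798816144))
```

View pics/side5.png

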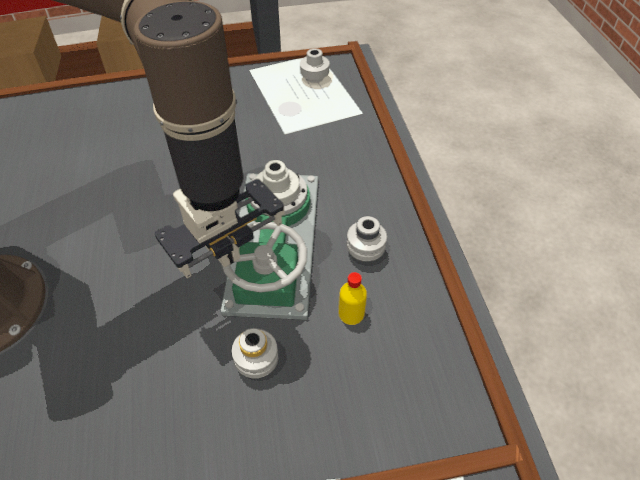

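View pics/wrist5.png

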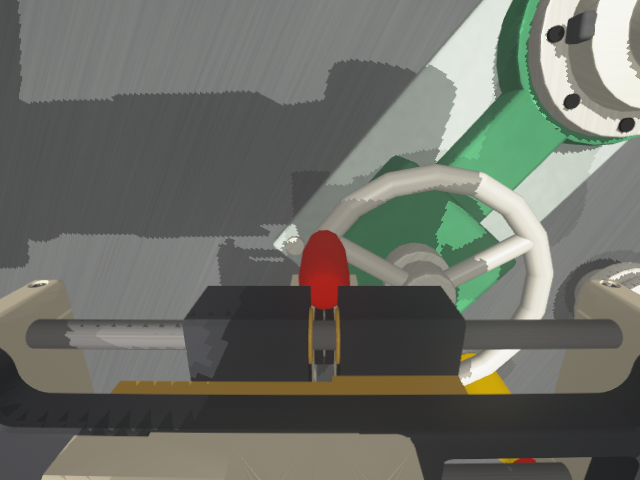

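View pics/top5.png

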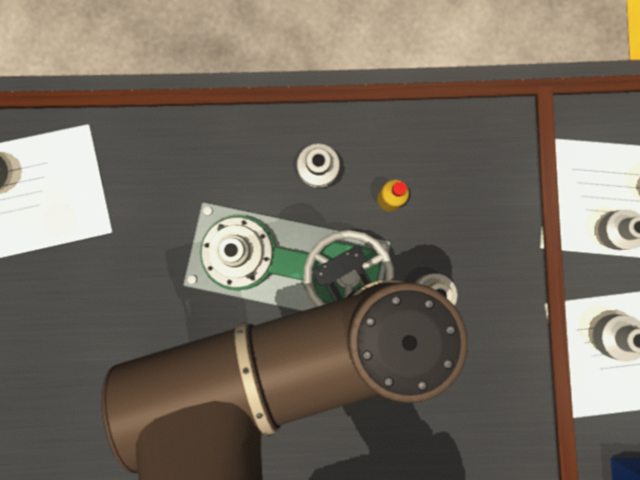

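Request:
move_arm(jaw=[1,1,1,1], offset=[[0.0025,0,0.003],[0.0015,0,0.003],[0.002,0,0.0025],[0.0025,0,0.003]], roll=[0,0,0,0])

```text
t: 13.88
eef_pos: [0.4938, -0.054, 0.1226]
ee_rot: [-1.571, 0.0, 0.47]
force: [-0.2, -3.2, 0.6]
width: 0.0003
```

```bash
python3 - <<'E'
from station import arm
from h import *
s=arm.get_state();print(s["t"],s["eef_pos"],s["ee_rot"],s["q"],s["force"])
plan(s["eef_pos"],s["ee_rot"][2],358,g=np.radians(356),step=3)
w=.471;d=np.array([.40,-.20])-s["eef_pos"][:2];print(d@[np.cos(w),np.sin(w)],d@[-np.sin(w),np.cos(w)])
E
```

```text
13.875 [ 0.49384018 -0.05402697  0.12255611] [-1.57085700e+00  2.43706896e-04  4.70472309e-01] [ 2.87497008e-01  1.63724557e-01 -5.17022530e-01  1.33811048e-04
 -8.90277843e-01 -2.95870155e+00] [-0.18531853 -3.165701    0.62578984]
phi now 355.6762729683693
[[0.0015,0.0,0.002]] [-0.001]
end (np.float64(0.4942705946739289), np.float64(-0.05156430451865364), np.float64(0.1225561114789085), np.float64(0.4714723089828122))
-0.14986167933962244 -0.08749617333838391
```

Request:
move_arm(jaw=[1,1,1,1,1], offset=[[0,0,-0.008],[0,0,-0.02],[0,-0.05,0],[0,-0.05,0],[-0.045,0,-0.03]], roll=[0,0,0,0,0])

```text
t: 14.5
eef_pos: [0.4839, -0.1254, 0.2266]
ee_rot: [-1.574, -0.007, 0.474]
force: [0.4, -0.6, -1.6]
width: 0.0003
```

Request:
move_arm(jaw=[1,1,1,1,1], offset=[[-0.045,0,-0.03],[-0.045,0,-0.03],[-0.045,0,-0.03],[-0.045,0,-0.03],[-0.045,0,-0.03]], roll=[0,0,0,0,0])

```text
t: 15.12
eef_pos: [0.3469, -0.3635, 0.2228]
ee_rot: [-1.571, -0.001, 0.471]
force: [1.3, -0.9, 0.3]
width: 0.0003
```

Request:
move_arm(jaw=[1,1,1,1], offset=[[-0.045,0,-0.03],[-0.045,0,-0.03],[-0.045,0,-0.03],[0,0,0]], roll=[0,0,0,0])

```text
t: 15.62
eef_pos: [0.2661, -0.506, 0.2217]
ee_rot: [-1.57, 0.0, 0.466]
force: [0.4, 0.9, -0.4]
width: 0.0007
```

```bash
cat > m.py <<'E'
from station import arm
from h import *
import sys
tag=sys.argv[1]
s=arm.get_state();print(s["t"],s["eef_pos"],s["ee_rot"],s["force"])
for n,win,old in [("top",(310,290,400,345),"pics/top0.png"),("side",(200,195,250,275),"pics/side0.png")]:
    f=arm.grab_frame(n);cv2.imwrite(f"pics/{n}{tag}.png",f["pixels"])
    g=dict(f);g["pixels"]=cv2.imread(old)
    a=red(g,win);b=red(f,win);print(n,"start",np.round(a,2),"now",np.round(b,2))
    for z in (.138,.15): 
        h0=ray(f,a[:2],z);h1=ray(f,b[:2],z); print(h0,h1,"delta",(h1-h0)[:2]*1e3)
    # expected pixel shift per degree CW
    t=lambda p:proj(f,[*handle(p),.145])[0]
    print("px/deg",t(np.radians(1))-t(0))
    x=np.hstack([g["pixels"],f["pixels"]])
E
python3 m.py 6
```

```text
15.625 [ 0.2661021  -0.50601439  0.22170689] [-1.57001957e+00  1.63490503e-04  4.66299515e-01] [ 0.42818923  0.92736324 -0.41000403]
top start [338.35 317.57 102.9 ] now [341.73 318.41 103.75]
[ 0.48388005 -0.03103273  0.138     ] [ 0.48238063 -0.03644406  0.138     ] delta [-1.49942728 -5.41133279]
[ 0.48471655 -0.03048386  0.15      ] [ 0.48323808 -0.03581957  0.15      ] delta [-1.47847156 -5.33570498]
px/deg [-0.73735824 -0.20198545]
side start [221.31 235.5  182.79] now [220.64 237.94 185.59]
[ 0.48195327 -0.02576856  0.138     ] [ 0.48042544 -0.03101567  0.138     ] delta [-1.52782345 -5.24711097]
[ 0.48300463 -0.03583524  0.15      ] [ 0.48150245 -0.0409943   0.15      ] delta [-1.50218392 -5.15905536]
px/deg [ 0.1579843  -0.54771785]
```

```bash
python3 - <<'E'
import cv2,numpy as np
def crop(n,x,y): return cv2.resize(cv2.imread(f"pics/{n}.png")[y:y+130,x:x+130],(390,390),interpolation=cv2.INTER_CUBIC)
cv2.imwrite("pics/cmp6.png",np.hstack([crop("side0",195,195),crop("side6",195,195)]))
E
```

```text
(no output)
```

View pics/cmp6.png

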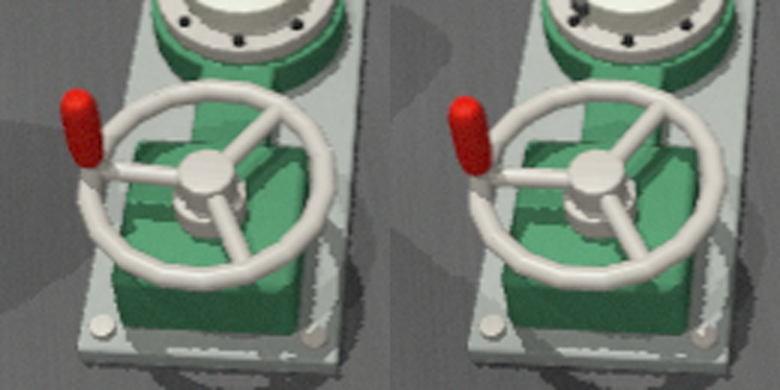

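View pics/top6.png

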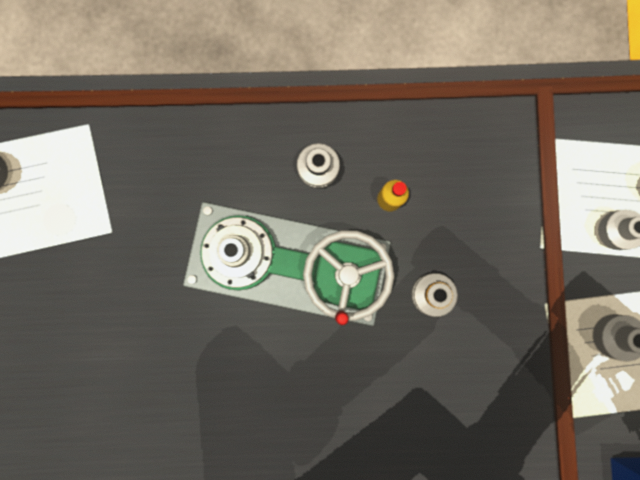

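Request:
move_arm(jaw=[1,1,1,1,1], offset=[[0.045,0,0.03],[0.045,0,0.03],[0.045,0,0.03],[0.045,0,0.03],[0.045,0,0.03]], roll=[0,0,0,0,0])

```text
t: 16.35
eef_pos: [0.4016, -0.2649, 0.2231]
ee_rot: [-1.571, -0.001, 0.473]
force: [1.4, -0.7, -0.3]
width: 0.0007
```

Request:
move_arm(jaw=[1,1,1,1,1], offset=[[0.045,0,0.03],[0.045,0,0.03],[0.045,0,0.03],[0.045,0,0.03],[0,0,0]], roll=[0,0,0,0,0])

```text
t: 16.98
eef_pos: [0.508, -0.075, 0.2226]
ee_rot: [-1.571, -0.001, 0.476]
force: [0.1, 0.1, -0.5]
width: 0.0005
```

Request:
move_arm(jaw=[1,1,1,1], offset=[[0,0.04,-0.003],[0,0.04,0],[0,0.02,0],[0,0,0]], roll=[0,0,0,0])

```text
t: 17.48
eef_pos: [0.5065, -0.0815, 0.1215]
ee_rot: [-1.57, 0.003, 0.471]
force: [0.1, 0.2, 0.6]
width: 0.0002
```

```bash
python3 - <<'E'
from station import arm
from h import *
s=arm.get_state();print(s["t"],s["eef_pos"],s["ee_rot"],s["q"],s["force"])
w=s["ee_rot"][2];p=s["eef_pos"]
for f in (350,355.68,358,360.18):
    t=np.array(tgt(np.radians(f)))[:2]; t=handle(np.radians(f))-.0205*nrm(w);d=t-p[:2]
    print(f,t,"tool x,z",d@[np.cos(w),np.sin(w)],d@nrm(w))
E
```

```text
17.475 [ 0.50653269 -0.08150943  0.12148999] [-1.5697512   0.00266956  0.47129344] [ 2.23316505e-01  1.92490423e-01 -4.82478178e-01 -4.57424369e-04
 -8.98672192e-01 -2.89333179e+00] [0.11343033 0.21033178 0.59366344]
350 [ 0.49254405 -0.0609623 ] tool x,z -0.0031344232747837447 0.024658503796310554
355.68 [ 0.49365786 -0.05411572] tool x,z 0.0009665767971105679 0.03025296975766857
358 [ 0.49430698 -0.05135683] tool x,z 0.0027975754254264858 0.03241635902525852
360.18 [ 0.49501824 -0.04879036] tool x,z 0.004596579614468511 0.0343801005965589
```

Approach to contact, then push up to about 358°.

Request:
move_arm(jaw=[1,1,1,1,1], offset=[[0,0,0.01],[0.001,0,0.01],[0.001,0,0.0085],[0.0005,0,0.002],[0.0005,0,0.0015]], roll=[0,0,0,0,0])

```text
t: 18.1
eef_pos: [0.4966, -0.0519, 0.1232]
ee_rot: [-1.572, -0.001, 0.471]
force: [0.7, -3.4, 2.5]
width: 0.0004
```

Request:
move_arm(jaw=[1], offset=[[0,0,0]], roll=[0])

```text
t: 18.23
eef_pos: [0.4966, -0.0518, 0.1228]
ee_rot: [-1.571, -0.001, 0.471]
force: [1.4, -2.5, 1.7]
width: 0.0005
```

```bash
python3 - <<'E'
from station import arm
from h import *
s=arm.get_state();print(s["t"],s["eef_pos"],s["ee_rot"],s["q"],s["force"])
w=s["ee_rot"][2];p=s["eef_pos"];print(np.degrees(phi_of(p,w,g=6.2)))
for f in (359,360.18):
    t=handle(np.radians(f))-.0205*nrm(w);d=t-p[:2]
    print(f,t,"tool x,z",d@[np.cos(w),np.sin(w)],d@nrm(w))
E
```

```text
18.225 [ 0.49656253 -0.0518447   0.12284187] [-1.57118380e+00 -7.48495757e-04  4.70712686e-01] [ 2.90478028e-01  1.66750113e-01 -5.12450277e-01  3.17685470e-04
 -8.90790131e-01 -2.96155780e+00] [ 1.44563067 -2.46913066  1.67089058]
356.42884048918415
359 [ 0.49461051 -0.0501816 ] tool x,z -0.0009854771457844735 0.002367509657498143
360.18 [ 0.49500764 -0.04879576] tool x,z -3.0361265816667854e-06 0.0034225299092525852
```

Request:
move_arm(jaw=[1,1,1], offset=[[0,0,0.0015],[0,0,0.001],[0,0,0]], roll=[0,0,0])

```text
t: 18.6
eef_pos: [0.4948, -0.0497, 0.1225]
ee_rot: [-1.571, 0.0, 0.471]
force: [0.2, -3.7, 2.7]
width: 0.0004
```

```bash
python3 - <<'E'
from station import arm
from h import *
s=arm.get_state();print(s["t"],s["eef_pos"],s["ee_rot"],s["force"])
w=s["ee_rot"][2];p=s["eef_pos"];print(np.degrees(phi_of(p,w,g=6.2)))
for f in (360.18,):
    t=handle(np.radians(f))-.0205*nrm(w);d=t-p[:2]
    print(f,t,"tool x,z",d@[np.cos(w),np.sin(w)],d@nrm(w))
E
```

```text
18.6 [ 0.49482189 -0.04967044  0.1225149 ] [-1.57077012e+00  3.02809215e-04  4.70514497e-01] [ 0.1626209  -3.66376424  2.65877546]
359.3998009248472
360.18 [ 0.49500401 -0.0487976 ] tool x,z 0.0005580294528791085 0.000695429822277077
```

Request:
move_arm(jaw=[1,1], offset=[[0,0,0.0007],[0,0,0]], roll=[0,0])

```text
t: 18.85
eef_pos: [0.4947, -0.0489, 0.1225]
ee_rot: [-1.571, -0.0, 0.471]
force: [1.3, -4.4, 1.9]
width: 0.0005
```

```bash
python3 - <<'E'
from station import arm
from h import *
s=arm.get_state();print(s["t"],s["eef_pos"],s["ee_rot"],s["force"])
print(np.degrees(phi_of(s["eef_pos"],s["ee_rot"][2],g=6.2)))
E
```

```text
18.85 [ 0.49471682 -0.04894468  0.12254476] [-1.57086996e+00 -1.18758710e-04  4.70621167e-01] [ 1.34249489 -4.37366336  1.85022449]
360.17902293285664
```

Exactly on target by the arm's reading; back off and check with the cameras.

Request:
move_arm(jaw=[1,1,1,1,1], offset=[[0,0,-0.008],[0,0,-0.02],[0,-0.05,0],[0,-0.05,0],[-0.045,0,-0.03]], roll=[0,0,0,0,0])

```text
t: 19.48
eef_pos: [0.484, -0.1201, 0.226]
ee_rot: [-1.573, -0.006, 0.474]
force: [-0.7, -1.2, -1.8]
width: 0.0002
```

Request:
move_arm(jaw=[1,1,1,1,1], offset=[[-0.045,0,-0.03],[-0.045,0,-0.03],[-0.045,0,-0.03],[-0.045,0,-0.03],[-0.045,0,-0.03]], roll=[0,0,0,0,0])

```text
t: 20.1
eef_pos: [0.3472, -0.3579, 0.2223]
ee_rot: [-1.57, -0.001, 0.471]
force: [1.1, 0.1, -0.3]
width: 0.0005
```

Request:
move_arm(jaw=[1,1,1,1], offset=[[-0.045,0,-0.03],[-0.045,0,-0.03],[-0.045,0,-0.03],[0,0,0]], roll=[0,0,0,0])

```text
t: 20.6
eef_pos: [0.2666, -0.5003, 0.2212]
ee_rot: [-1.569, 0.0, 0.466]
force: [-0.4, 0.6, -0.6]
width: 0.0003
```

```bash
python3 m.py 7; python3 - <<'E'
import cv2,numpy as np
def crop(n): return cv2.imread(f"pics/{n}.png")[130:400,195:460]
cv2.imwrite("pics/cmp7.png",np.hstack([crop("side0"),crop("side7")]))
E
```

```text
20.6 [ 0.2666044  -0.50032755  0.22118528] [-1.56854061e+00  2.51604209e-04  4.66153080e-01] [-0.40263439  0.64366649 -0.61006575]
top start [338.35 317.57 102.9 ] now [338.59 317.64 103.52]
[ 0.48388005 -0.03103273  0.138     ] [ 0.48376896 -0.03141739  0.138     ] delta [-0.11109834 -0.38465617]
[ 0.48471655 -0.03048386  0.15      ] [ 0.48460701 -0.03086314  0.15      ] delta [-0.10954565 -0.37928028]
px/deg [-0.73735824 -0.20198545]
side start [221.31 235.5  182.79] now [221.26 235.62 186.69]
[ 0.48195327 -0.02576856  0.138     ] [ 0.48184683 -0.02603183  0.138     ] delta [-0.10643286 -0.26327423]
[ 0.48300463 -0.03583524  0.15      ] [ 0.48289998 -0.0360941   0.15      ] delta [-0.10464674 -0.25885603]
px/deg [ 0.1579843  -0.54771785]
```

View pics/cmp7.png

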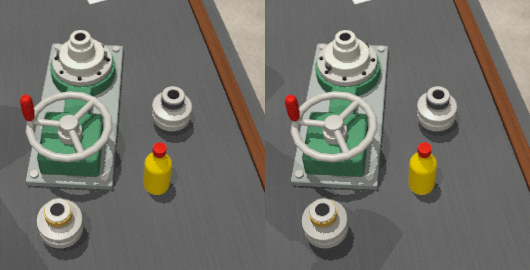

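```bash
python3 -c "
from station import arm
print(arm.job_done(), arm.get_state()['t'])"
```

```text
the job is handed in; nothing more can be done
the job is handed in; nothing more can be done
```

I pushed the hand wheel clockwise through one full turn with the shut fingertips against the red handle, then took the hand away and handed the job in at about 20.7 s.

- **How it was done:** I stopped about 4.5° short, backed the hand off and measured the gap in the top and side pictures. I then pushed the handle the rest of the way.
- **Handle position:** The last top and side pictures, set against the start, put the handle 0.2–0.3° (0.3–0.4 mm) short of where it began. The arm's own reading agreed. I left that remainder alone, as it is about as fine as the pictures can show.
- **Forces:** The readings I took while pushing stayed around 3–5 N.
- **Other things:** The two tool holders and the oil bottle look unmoved in the side pictures from before and after. I checked them by eye only.
- **Hand:** It finished clear of everything.

No check failed.

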